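# Hold the single washer's cover open at the pointer

### The job

Take the chrome puck off the clear cover of the record washer while the cover is still shut, and set it down upright, wholly on the round cork coaster, without dropping it. Then raise the cover by its blue grip until it lies in line with the red pointer arm beside it, and finish while still holding the grip there: the cover falls shut by itself, so do not let go. Leave the funnel, the record lifter, the stylus guard and the pointer's setting as they are.

Things in the scene. Friction and masses are not known exactly. Their poses are not given: they have to be found in the camera images.
- washer: Washer for seven-inch singles: grey open tub 240 (x) x 230 (y) x 80 mm high, fixed. Origin: centre of its underside, on the table. Its front (grip side) faces its own -x; the hinge runs along its far (+x) top edge, parallel to its y. A steel quadrant wire (radius 130 mm about the hinge) and the red pointer stand on its +y side, 130 to 157 mm from its centre plane.
- cover_hinge (a point): Middle of the cover's hinge line: 120 mm along +x from the washer's origin and 83 mm above the table. Axes as the washer's; cover and pointer both turn about its y axis.
- cover (a joint): Opening angle of the clear cover, rad: 0 shut (level), grows as its front edge rises, stop at 1.4. Clear plate with white edges, 240 x 230 x 6 mm, about 0.4 kg (its mass varies by a fifth); shut, its top is 86 mm above the table. Free hinge: it falls shut when let go.
- cover_grip (a point): Blue upright fin fixed on the cover near the middle of its front edge: 34 mm long (its x, towards the hinge), 14 mm thick (its y, along the hinge line), 40 mm tall. Origin in the fin, 24 mm above the cover's top, 16 mm below the fin's top, 220 mm in front of the hinge line and 27 mm above the cover's mid-plane. Turns with the cover. Pinched across its 14 mm it can pivot between the fingertips.
- pointer (a joint): Angle at which the red pointer arm has been set, rad, measured just as cover: the cover is in line with the pointer when both read the same. Lies between 0.5 and 0.95; friction keeps it where it is set.
- pointer_tip (a point): Free end of the red pointer arm, a straight red rod 8 mm thick, which runs 180 mm from the hinge line towards the front (at most 235 mm above the table), 142 mm to the +y side of the washer's centre plane (27 mm outside the cover's edge). Its x axis runs along the arm towards the hinge.
- puck: Chrome spindle puck, plain upright cylinder 52 mm in diameter and 36 mm high, about 0.28 kg, standing on the shut cover (origin 86 mm above the table). Origin: centre of its underside.
- coaster: Round cork coaster 100 mm in diameter, 5 mm thick, fixed on the table to the left or the right of the washer. Origin: centre of its underside, at table height.
- funnel: Green plastic funnel, loose, standing mouth down: 90 mm across at the table, 95 mm high. Origin: centre of its mouth at the table. Leave alone.
- lifter: White nylon record lifter, loose, lying flat, 150 x 45 mm, 8 mm thick, long along its x. Origin: near its middle on the table. Leave alone.
- guard: Small translucent amber stylus guard, loose, 34 x 22 x 18 mm. Origin: centre of its underside. Leave alone.
Mind the look-alikes: they are no part of the job. Of the things like the puck, leave any that is orange; of the rest the larger one is meant.

How it is judged (in metres and radians):
On the way:
1. with the cover still shut, the puck stands released, upright and wholly on the cork coaster (horizontal distance between puck and coaster below 0.026 m and height (world z) of puck between 0.002 and 0.009 m and angle between puck's own z axis and vertical below 0.1 rad and linear speed of puck below 0.03 m/s and contact force between the fingers and puck below 0.1 N and value of joint cover below 0.1 rad), for 0.2 s.
At the end, for the whole second after the job is handed in: The fingers hold the cover by the blue grip, still, within 0.07 rad (4 degrees) of the red pointer's angle, through the last second; the puck stands upright, released and wholly on the cork coaster (centre within 26 mm of the coaster's centre) (angle between the x axis of cover_grip and the x axis of pointer_tip, either way round below 0.07 rad and value of joint cover above 0.4 rad and velocity of joint cover between -0.08 and 0.08 rad/s and contact force between the fingers and cover above 0.5 N and distance between the grasp point and cover_grip below 0.04 m and horizontal distance between puck and coaster below 0.026 m and height (world z) of puck between 0.002 and 0.009 m and angle between puck's own z axis and vertical below 0.1 rad and linear speed of puck below 0.03 m/s and contact force between the fingers and puck below 0.1 N); the arm keeps its last pose, push and grip.
It fails at once if the funnel, the record lifter or the stylus guard is moved by more than 25 mm (distance of any of funnel, lifter, guard from where it was at the start of the episode above 0.025 m).
It fails at once if the pointer's setting is disturbed (its tip moves more than 12 mm) (distance of pointer_tip from where it was at the start of the episode above 0.012 m).
It fails at once if the puck is dropped (falls free faster than 0.6 m/s) (contact force between the fingers and puck below 0.1 N and linear speed of puck above 0.6 m/s).
It fails at once if the cover is raised (more than 0.25 rad) with the puck not yet moved off it (value of joint cover above 0.25 rad and height (world z) of puck above 0.05 m).
It fails at once if the raised cover is let fall (velocity of joint cover below -2.5 rad/s).
It also fails if it takes over 61 s, if anything falls off the work surface, if the arm or the gripper's body presses on something with over 40 N, if the wrist force passes 120 N, or if a joint passes its speed limit or range.

### The arm

A 6-joint arm with a two-finger parallel gripper is mounted at the origin on the work surface. World frame = base frame: x ahead of the robot, y to its left, z up, the work surface at z = 0. Lengths are in m, angles in degrees, forces in N, time in s.
With the tool pointing down it reaches from about 0.3 to 0.75 m from the base axis. Payload 8.5 kg.
Tool frame: the origin (TCP) lies at the very end of the fingers, on their centre line; the grasp point (between the pads) lies 19 mm behind it; x points along the fingers, y is the direction in which the jaws open and shut, and the axes are right-handed (so a half turn about x gives the same grasp; the last joint's range is limited). The gripper opens to 85 mm and grips with 20 to 120 N. Pads are 22 mm wide; open, the fingers measure 114 mm over their backs; the gripper's body (76 mm by 85 mm) begins 54 mm behind the grasp point. The pads swing forward as they close: fully open they stand 13 mm farther back than shut.
Start: joints at [-85.445, 21.807, 74.336, -0, 83.858, -12.336], TCP at [0.16, -0.526, 0.231] pointing down, gripper open.
Joint ranges: [-178.18, 178.18], [-50.72, 133.34], [12.68, 142.11], [-81.47, 261.47], [9.98, 163.14], [-165.26, 165.26]. Speed limits (degrees/s): [136.94, 136.94, 180, 180, 180, 180].

### API

Orientations are given as a 3x3 rotation matrix whose columns are the frame's x, y, z axes.
In Python, from rig import env, eyes, close_job gives the robot as it stands.
- The arm moves only by the shell command python3 -m pendant 'ROWS' [OPENING] [FORCE]. ROWS is a JSON object of lists of equal length, an entry for each row: "travel": the shift along the world's x, y, z in mm, a list of three; "delta_rot": the turn, a rotation vector about the world's x, y, z in rad, a list of three. In form: {"travel": [[x, y, z], ...], "delta_rot": [[wx, wy, wz], ...]}. A call has 1 to 20 rows; each row shifts and turns the commanded pose from where the row before left it; what a row does not reach is not made up. A row lasts 1/12 s, in which the tool goes at most 41.7 mm and 7.16 degrees, less where a joint would pass 70% of its speed; a pose out of reach is approached as far as the arm can. A call with a gripper value outside its range is refused whole. OPENING is the finger opening in mm, from 0 to 85.4, set as the call begins (- or left out, the last holds). The fingers move at their own pace and stop on an object; FORCE is the grip in N (left out, the last holds). Time passes only in rows, so rows that do not move let the fingers close. It gives the time, the measured TCP pose, the force and the opening at its end, in the units of the state.
- env.observe(): the state, without advancing time (a new reading comes with each control period).
- eyes.get_image(name): name is "side" or "top" or "wrist"; returns the picture (384x512x3 uint8, red, green, blue); there is no depth.
- eyes.camera_model(name): a dict with "vfov" (degrees; the focal length in pixels is half the picture's height over the tangent of half this angle, whatever the lens; pixels are square), "cx", "cy" (the principal point, pixels), "k1" (the pictures are not rectified: a ray, as slopes to the right and down, at radius r is drawn at 1 + k1 r^2 times it, then the intrinsics apply), "pose" (4x4, takes a point from camera to world coordinates). Camera axes: x right, y up, looking along -z (the intrinsics and any distortion apply to the point x, -y, -z); pixel columns grow to the right and rows downward; lengths in m; the calibration is good to about 2 mm. A picture is of the moment at which its call begins: read the wrist's pose just before it. camera_model takes no time and is no camera call; for the wrist camera it gives the pose at the moment of the call.
- close_job(): hands the job in, once; it reports no verdict.
The state is a dict: "time_s": time; "q": joint angles; "qvel": joint speeds; "joint_efforts": joint torques, N m; "position": TCP position; "tool_rot": TCP orientation; "ft_force": force on the tool from outside, world axes, zero at the start; "wrist_torque": the same for the moment, N m; "grip_width": finger opening in m.
Only numpy, scipy, OpenCV 4.12 (cv2) and the standard library are available. Lean on these libraries where they do the work, as an engineer would, in place of code of your own. Each camera call takes 0.05 s, during which the arm holds its last target. There are 200 camera calls.

## Working session

There is one attempt and no reset: what is moved stays moved. The work goes in short steps, Python scripts to look and compute and a shell command to move; the robot and the scene stay as the last step left them, time stands still between calls to the robot, and variables do not carry over. Pictures are saved under pics/ and viewed, about 8 in all and at most 12, crops included, and the job is handed in when it is done.

```bash
mkdir -p pics; ls; cat > h.py <<'E'
import numpy as np, cv2, json
from rig import env, eyes
def snap(n,f):
    m=eyes.camera_model(n); im=eyes.get_image(n); m['pose']=np.array(m['pose']).tolist()
    cv2.imwrite(f'pics/{f}.png',im[:,:,::-1]); json.dump({k:m[k] for k in('vfov','cx','cy','k1','pose')},open(f'pics/{f}.json','w'))
def load(f): return json.load(open(f'pics/{f}.json'))
def KD(m):
    F=192/np.tan(np.radians(m['vfov']/2)); return np.array([[F,0,m['cx']],[0,F,m['cy']],[0,0,1.]]),np.array([m['k1'],0,0,0.])
def ray(f,u,v):
    m=load(f);K,D=KD(m);x,y=cv2.undistortPoints(np.array([[[u,v]]],float),K,D)[0,0]
    P=np.array(m['pose']);return P[:3,3],P[:3,:3]@np.array([x,-y,-1])
def onz(f,u,v,z):
    o,d=ray(f,u,v);return o+d*(z-o[2])/d[2]
def proj(f,pts):
    m=load(f);K,D=KD(m);P=np.linalg.inv(np.array(m['pose']));p=np.atleast_2d(pts)@P[:3,:3].T+P[:3,3]
    p=p*[1,-1,-1];return cv2.projectPoints(p,np.zeros(3),np.zeros(3),K,D)[0][:,0]
def crop(f,x0,y0,x1,y1,s,out):
    im=cv2.imread(f'pics/{f}.png');cv2.imwrite(f'pics/{out}.png',cv2.resize(im[y0:y1,x0:x1],None,fx=s,fy=s,interpolation=cv2.INTER_CUBIC))
E
python3 - <<'E'
from h import *
snap('top','t0');snap('side','s0')
a=cv2.imread('pics/t0.png');b=cv2.imread('pics/s0.png')
cv2.imwrite('pics/a0.png',cv2.resize(a,(800,600),interpolation=2));cv2.imwrite('pics/b0.png',cv2.resize(b,(800,600),interpolation=2))
for f in('t0','s0'):print(load(f))
s=env.observe();print(s['position'],s['tool_rot'],s['grip_width'])
E
```

```text
pics
{'vfov': 47.95909432078717, 'cx': 262.5384059652328, 'cy': 191.59617557540145, 'k1': -0.004150446639571386, 'pose': [[-0.01924099194070863, 0.9990844416877719, -0.03821076558472425, 0.576547307107511], [-0.9997993727330035, -0.019439459183931997, -0.00482925556674744, 0.015180932689424127], [-0.005567630719642463, 0.03811017979581574, 0.9992580325842271, 1.1383270886989934], [0.0, 0.0, 0.0, 1.0]]}
{'vfov': 50.718319191540516, 'cx': 254.37397910070194, 'cy': 184.91537512759953, 'k1': -0.007677314422278128, 'pose': [[-0.7765539702152042, 0.2963035495977691, -0.5560289001830445, -0.01921785790535163], [-0.6297937611232255, -0.3902558335260659, 0.6716101568984323, 0.7890701792720518], [-0.017993048470595546, 0.8717250661158241, 0.4896648438596515, 0.6769740701697781], [0.0, 0.0, 0.0, 1.0]]}
[ 0.15977493 -0.52599569  0.23079512] [[-9.80924281e-05  2.90537689e-01 -9.56863544e-01]
 [ 1.28983288e-03 -9.56862716e-01 -2.90537570e-01]
 [-9.99999163e-01 -1.26269360e-03 -2.80884077e-04]] 0.08511500790769294
```

View pics/a0.png

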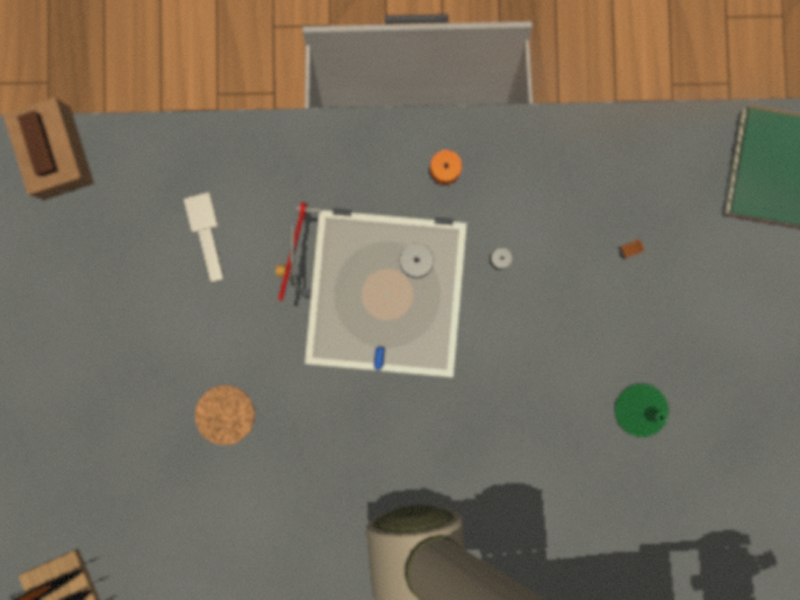

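View pics/b0.png

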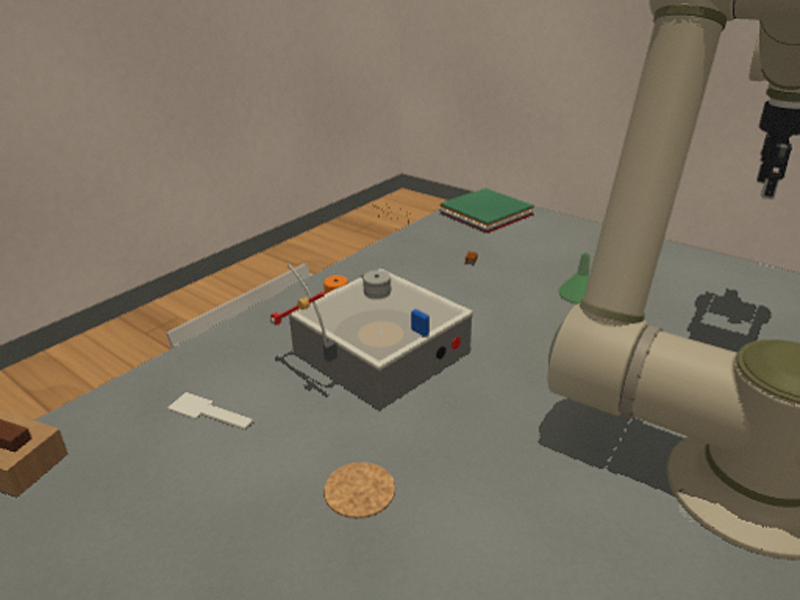

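The top view shows the puck at about (417,261), the cover corners at (321,211), (467,223), (453,376) and (305,362), the blue grip at (379,357), the coaster at (225,415), and the pointer running from (303,205) to (282,299). The coaster is on the left (+y). The small chrome disc on the table and the orange one are the look-alikes.

```bash
cat > m.py <<'E'
from h import *
from scipy.optimize import least_squares
s=512/800
t=lambda u,v,z:onz('t0',(u+.5)*s-.5,(v+.5)*s-.5,z)
c=np.array([t(*p,.086) for p in((321,211),(467,223),(453,376),(305,362))])
print('corners',c.round(4).tolist(),'sides',[round(float(np.linalg.norm(c[i]-c[(i+1)%4])),4) for i in range(4)])
ctr=c.mean(0); ax=(c[0]+c[1]-c[2]-c[3])[:2]; yaw=np.arctan2(ax[1],ax[0])
ay=(c[0]+c[3]-c[1]-c[2])[:2]; yaw2=np.arctan2(-ay[0],ay[1]); yaw=(yaw+yaw2)/2
print('washer',ctr,'yaw',np.degrees(yaw),np.degrees(yaw2))
print('puck',t(417,260,.122),'coaster',t(225,415,.005))
R=np.array([[np.cos(yaw),-np.sin(yaw),0],[np.sin(yaw),np.cos(yaw),0],[0,0,1]])
W=lambda x,y,z:R@np.array([x,y,z])+[ctr[0],ctr[1],0]
print('grip pred',W(-.1,0,.11),'top',proj('t0',W(-.1,0,.126))/s,'hinge',W(.12,0,.083))
tip=lambda a:W(.12-.18*np.cos(a),.142,.083+.18*np.sin(a))
for a in np.arange(.5,.96,.05):print(round(a,2),tip(a).round(3),(proj('t0',tip(a))/s).round(1),(proj('s0',tip(a))/s).round(1))
print('hinge end',proj('t0',W(.12,.142,.083))/s,proj('s0',W(.12,.142,.083))/s)
E
python3 m.py
python3 - <<'E'
from h import *
crop('t0',165,115,315,250,5.2,'a1'); crop('s0',160,155,310,265,5.2,'b1')
E
```

```text
corners [[0.7588, 0.1581, 0.086], [0.7353, -0.0706, 0.086], [0.4968, -0.0435, 0.086], [0.5228, 0.1864, 0.086]] sides [0.2299, 0.2401, 0.2314, 0.2377]
washer [0.62842933 0.05761248 0.086     ] yaw -6.415439188507361 -6.172526123524308
puck [0.67517656 0.00911314 0.122     ] coaster [0.43272853 0.33484018 0.005     ]
grip pred [0.52905555 0.06878615 0.11      ] top [[378.80277038 357.50944705]] hinge [0.74767787 0.04420407 0.083     ]
0.5 [0.607 0.203 0.169] [[283.1 306.7]] [[328.6 307.1]]
0.55 [0.611 0.202 0.177] [[282.3 303.4]] [[326.4 301.8]]
0.6 [0.616 0.202 0.185] [[281.7 299.8]] [[324.1 296.5]]
0.65 [0.621 0.201 0.192] [[281.  295.9]] [[321.6 291.3]]
0.7 [0.627 0.201 0.199] [[280.4 291.7]] [[319.  286.2]]
0.75 [0.633 0.2   0.206] [[279.9 287.2]] [[316.3 281.1]]
0.8 [0.639 0.199 0.212] [[279.4 282.3]] [[313.5 276.2]]
0.85 [0.645 0.199 0.218] [[279.  277.3]] [[310.6 271.4]]
0.9 [0.652 0.198 0.224] [[278.7 271.9]] [[307.5 266.7]]
0.95 [0.659 0.197 0.229] [[278.4 266.3]] [[304.4 262.2]]
hinge end [[303.70549798 208.4216135 ]] [[276.1533899  317.01754808]]
```

View pics/a1.png

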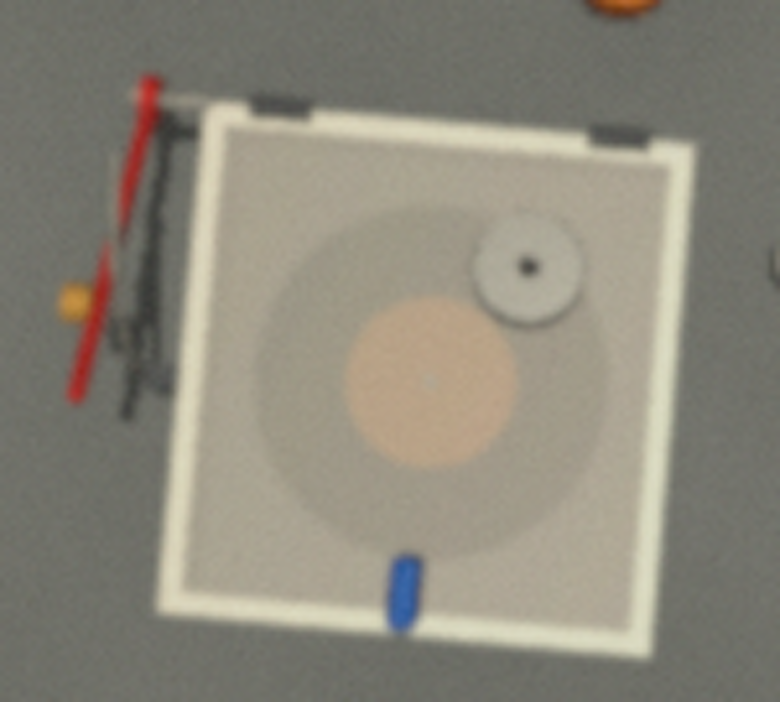

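View pics/b1.png

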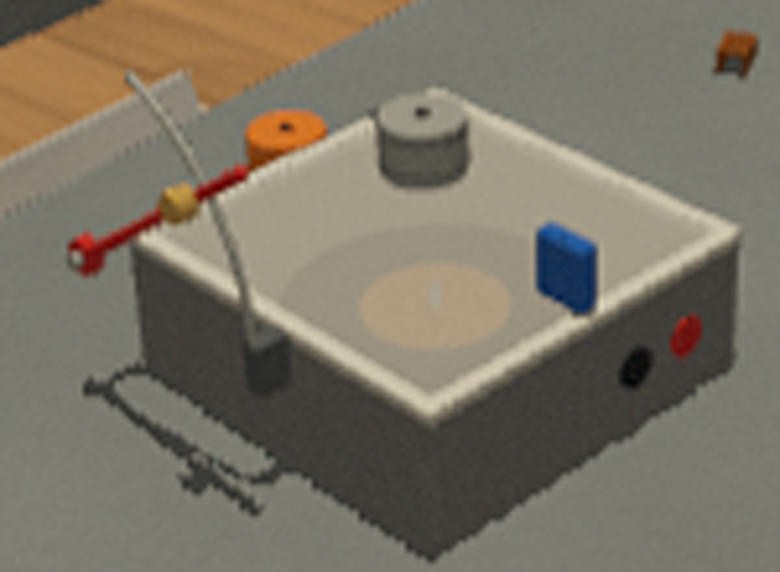

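Pointer reads about 0.60 to 0.62 rad in both views, and the predicted fin position agrees with the picture (379,358). The lengths also check out, so I'm moving above the puck.

```bash
python3 -m pendant '{"travel":[[30,22,0],[30,22,0],[30,22,0],[30,22,0],[30,22,0],[30,22,0],[30,22,0],[30,22,0],[30,22,0],[22,31,0],[22,31,0],[22,31,0],[22,31,0],[22,31,0],[22,31,0],[22,31,0],[22,31,0],[22,31,0],[22,31,0],[25,27,0]],"delta_rot":[[0,0,-0.02],[0,0,-0.02],[0,0,-0.02],[0,0,-0.02],[0,0,-0.02],[0,0,-0.02],[0,0,-0.02],[0,0,-0.02],[0,0,-0.02],[0,0,-0.02],[0,0,-0.02],[0,0,-0.02],[0,0,-0.02],[0,0,-0.02],[0,0,-0.02],[0,0,-0.02],[0,0,-0.02],[0,0,-0.02],[0,0,-0.02],[0,0,-0.02]]}' 85 40
python3 -m pendant '{"travel":[[0,0,0],[0,0,0]],"delta_rot":[[0,0,0],[0,0,0]]}'
python3 - <<'E'
from h import *
snap('wrist','w1'); s=env.observe();print(s['position'],s['tool_rot'],s['q'])
im=cv2.imread('pics/w1.png')
print(proj('w1',[[.675,.009,.122],[.529,.069,.126]]))
E
```

```text
time_s: 1.77
position: [0.6752, 0.0111, 0.2311]
tool_rot: [[-0.001, -0.105, -0.994], [0.0, -0.994, 0.105], [-1.0, -0.0, 0.001]]
ft_force: [0.6, -1.3, 0.2]
grip_width: 0.085
time_s: 1.93
position: [0.6752, 0.0103, 0.2299]
tool_rot: [[-0.002, -0.102, -0.995], [0.0, -0.995, 0.102], [-1.0, -0.0, 0.002]]
ft_force: [0.5, -0.5, -0.5]
grip_width: 0.085
[0.67467915 0.00906323 0.23042571] [[-1.53034860e-03 -1.03926292e-01 -9.94583824e-01]
 [-1.58921901e-05 -9.94584986e-01  1.03926438e-01]
 [-9.99998829e-01  1.74849795e-04  1.52041013e-03]] [-9.25323876e+00  3.50561972e+01  5.15156228e+01 -1.50261720e-02
  9.35145750e+01  8.67111683e+01]
[[261.7625951  186.67741789]
 [213.99631118 341.80400204]]
```

View pics/w1.png

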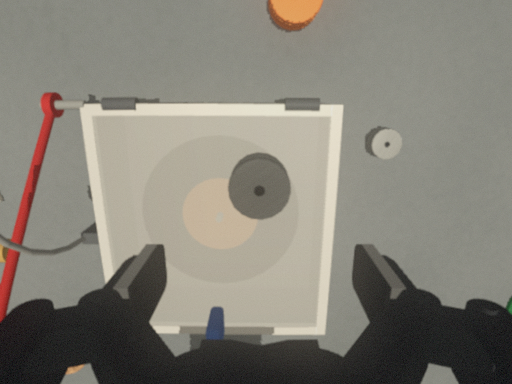

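The wrist view shows the puck's hole at (259,190), 3 px from the prediction, with the fin at the lower left at x≈216. The pointer arm is well clear.

```bash
python3 - <<'E'
from h import *
print(onz('w1',259,190,.122),onz('w1',259,190,.119))
E
python3 -m pendant '{"travel":[[0,0,-20],[0,0,-20],[0,0,-20],[0,0,-20],[0,0,-20],[0,0,-15],[0,0,-12],[0,0,-8],[0,0,0],[0,0,0]],"delta_rot":[[0,0,0],[0,0,0],[0,0,0],[0,0,0],[0,0,0],[0,0,0],[0,0,0],[0,0,0],[0,0,0],[0,0,0]]}'
```

```text
[0.67243141 0.01151692 0.122     ] [0.6715546  0.01160963 0.119     ]
time_s: 2.82
position: [0.6747, 0.008, 0.0968]
tool_rot: [[0.0, -0.106, -0.994], [-0.0, -0.994, 0.106], [-1.0, 0.0, -0.0]]
ft_force: [-0.6, 0.2, -0.2]
grip_width: 0.0848
```

```bash
python3 -m pendant '{"travel":[[-1,2,-3],[0,0,0],[0,0,0],[0,0,0],[0,0,0],[0,0,0],[0,0,0],[0,0,0],[0,0,0],[0,0,0],[0,0,0],[0,0,0]],"delta_rot":[[0,0,0],[0,0,0],[0,0,0],[0,0,0],[0,0,0],[0,0,0],[0,0,0],[0,0,0],[0,0,0],[0,0,0],[0,0,0],[0,0,0]]}' 40 50
python3 -m pendant '{"travel":[[0,0,5],[0,0,10],[0,0,15],[0,0,0]],"delta_rot":[[0,0,0],[0,0,0],[0,0,0],[0,0,0]]}'
python3 - <<'E'
from h import *
print(env.observe()['position'])
snap('wrist','w2');snap('side','s2');crop('s2',160,100,416,300,2,'s2c')
cv2.imwrite('pics/c2.png',np.hstack([cv2.resize(cv2.imread('pics/w2.png'),(400,300)),cv2.resize(cv2.imread('pics/s2c.png'),(384,300))]))
E
```

```text
time_s: 3.82
position: [0.6741, 0.0107, 0.0942]
tool_rot: [[0.001, -0.105, -0.994], [-0.0, -0.994, 0.105], [-1.0, 0.0, -0.001]]
ft_force: [-1.3, -0.2, 6.1]
grip_width: 0.0506
time_s: 4.15
position: [0.6749, 0.0107, 0.1264]
tool_rot: [[0.005, -0.105, -0.994], [-0.001, -0.994, 0.105], [-1.0, 0.0, -0.005]]
ft_force: [0.9, -0.9, -2.1]
grip_width: 0.0503
[0.6749386  0.01069969 0.12639701]
```

View pics/c2.png

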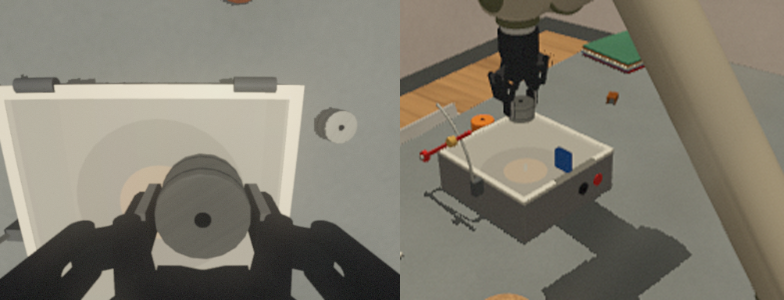

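The puck is held, clear of the cover, upright, and centred between the pads.

```bash
python3 - <<'E'
from h import *
print(onz('w2',258.6,280.3,.154))
E
python3 -m pendant '{"travel":[[0,0,20],[0,0,25],[0,0,25],[0,0,25],[0,0,25],[0,0,20],[-12,16,5],[-18,24,0],[-18,24,0],[-18,24,0],[-18,24,0],[-18,24,0],[-18,24,0],[-18,24,0],[-18,24,0],[-18,24,0],[-18,24,0],[-18,24,0],[-18,24,0],[-16,20,0]],"delta_rot":[[0,0,0],[0,0,0],[0,0,0],[0,0,0],[0,0,0],[0,0,0],[0,0,0],[0,0,0],[0,0,0],[0,0,0],[0,0,0],[0,0,0],[0,0,0],[0,0,0],[0,0,0],[0,0,0],[0,0,0],[0,0,0],[0,0,0],[0,0,0]]}'
python3 -m pendant '{"travel":[[0,0,0],[0,0,0],[0,0,0]],"delta_rot":[[0,0,0],[0,0,0],[0,0,0]]}'
python3 - <<'E'
from h import *
print(env.observe()['position'],env.observe()['q'])
snap('wrist','w3')
E
```

```text
[0.67329971 0.01180496 0.154     ]
time_s: 5.92
position: [0.4282, 0.336, 0.2674]
tool_rot: [[-0.002, -0.104, -0.995], [-0.0, -0.995, 0.104], [-1.0, 0.001, 0.002]]
ft_force: [0.4, 0.9, -3.2]
grip_width: 0.0503
time_s: 6.17
position: [0.43, 0.3344, 0.2677]
tool_rot: [[-0.001, -0.105, -0.994], [-0.001, -0.994, 0.105], [-1.0, 0.001, 0.001]]
ft_force: [0.2, -0.5, -2.8]
grip_width: 0.0504
[0.42997047 0.33435036 0.2677301 ] [ 2.54206504e+01  1.99617204e+01  7.11359942e+01 -2.01727639e-02
  8.89600722e+01  1.21448186e+02]
```

View pics/w3.png

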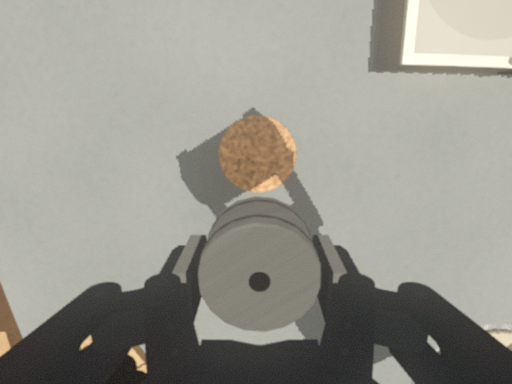

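The coaster is centred at about (257,153), with the held puck below it in the image and upright.

```bash
python3 - <<'E'
from h import *
print(onz('w3',257.3,153,.005), onz('w3',259,281,.2677+.028))
E
python3 -m pendant '{"travel":[[0,0,-20],[1,0,-30],[1,0,-30],[1,0,-30],[0,0,-30],[0,0,-30],[0,0,-25],[0,0,-20],[0,0,-12],[0,0,-8],[0,0,-6],[0,0,-5],[0,0,0],[0,0,0],[0,0,0]],"delta_rot":[[0,0,0],[0,0,0],[0,0,0],[0,0,0],[0,0,0],[0,0,0],[0,0,0],[0,0,0],[0,0,0],[0,0,0],[0,0,0],[0,0,0],[0,0,0],[0,0,0],[0,0,0]]}'
```

```text
[0.43134113 0.3372619  0.005     ] [0.42836674 0.33534396 0.2957    ]
time_s: 7.47
position: [0.4332, 0.3349, 0.023]
tool_rot: [[0.001, -0.105, -0.994], [0.001, -0.994, 0.105], [-1.0, -0.001, -0.001]]
ft_force: [0.3, 0.3, -2.8]
grip_width: 0.0505
```

```bash
python3 -m pendant '{"travel":[[0,0,-3],[0,0,-2],[0,0,-2],[0,0,0],[0,0,0]],"delta_rot":[[0,0,0],[0,0,0],[0,0,0],[0,0,0],[0,0,0]]}'
python3 -m pendant '{"travel":[[0,0,-1],[0,0,-1],[0,0,0],[0,0,0]],"delta_rot":[[0,0,0],[0,0,0],[0,0,0],[0,0,0]]}'
```

```text
time_s: 7.88
position: [0.4327, 0.3347, 0.0152]
tool_rot: [[-0.0, -0.105, -0.994], [-0.0, -0.994, 0.105], [-1.0, 0.0, 0.0]]
ft_force: [0.2, -0.1, -3.4]
grip_width: 0.0501
time_s: 8.22
position: [0.4328, 0.3347, 0.0133]
tool_rot: [[-0.0, -0.105, -0.994], [0.0, -0.994, 0.105], [-1.0, 0.0, 0.0]]
ft_force: [-0.9, -0.3, -2.6]
grip_width: 0.0502
```

```bash
python3 -m pendant '{"travel":[[0,0,-1],[0,0,0],[0,0,0]],"delta_rot":[[0,0,0],[0,0,0],[0,0,0]]}'
python3 -m pendant '{"travel":[[0,0,-0.5],[0,0,0],[0,0,0]],"delta_rot":[[0,0,0],[0,0,0],[0,0,0]]}'
```

```text
time_s: 8.47
position: [0.4328, 0.3348, 0.0132]
tool_rot: [[0.001, -0.105, -0.994], [0.0, -0.994, 0.105], [-1.0, -0.0, -0.001]]
ft_force: [-2.8, -1.0, 7.1]
grip_width: 0.0501
time_s: 8.72
position: [0.4328, 0.3348, 0.0132]
tool_rot: [[0.001, -0.105, -0.994], [0.0, -0.994, 0.105], [-1.0, -0.0, -0.001]]
ft_force: [-4.9, -1.8, 12.2]
grip_width: 0.0504
```

Contact shows at TCP z of 0.013, as expected. I'll relieve the push, open, and retreat upward.

```bash
python3 -m pendant '{"travel":[[0,0,1],[0,0,0],[0,0,0],[0,0,0],[0,0,0],[0,0,0],[0,0,0],[0,0,0]],"delta_rot":[[0,0,0],[0,0,0],[0,0,0],[0,0,0],[0,0,0],[0,0,0],[0,0,0],[0,0,0]]}' 85 40
python3 -m pendant '{"travel":[[0,0,10],[0,0,20],[0,0,30],[0,0,30],[0,0,30],[0,0,30],[0,0,30],[0,0,20],[0,0,0],[0,0,0]],"delta_rot":[[0,0,0],[0,0,0],[0,0,0],[0,0,0],[0,0,0],[0,0,0],[0,0,0],[0,0,0],[0,0,0],[0,0,0]]}'
python3 - <<'E'
from h import *
print(env.observe()['position'])
snap('wrist','w4')
E
```

```text
time_s: 9.38
position: [0.4328, 0.3347, 0.0127]
tool_rot: [[-0.0, -0.105, -0.994], [-0.0, -0.994, 0.105], [-1.0, 0.0, 0.0]]
ft_force: [0.4, 0.5, -0.1]
grip_width: 0.0851
time_s: 10.22
position: [0.4328, 0.3348, 0.2142]
tool_rot: [[0.002, -0.105, -0.994], [0.001, -0.994, 0.105], [-1.0, -0.001, -0.002]]
ft_force: [0.6, 0.7, -1.4]
grip_width: 0.0846
[0.43284089 0.33479304 0.21418721]
```

View pics/w4.png

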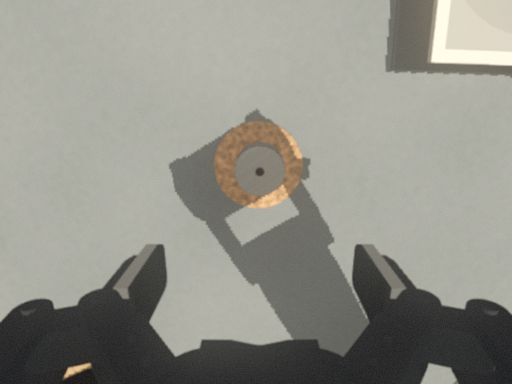

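The puck stands released and centred on the coaster, with its hole at (260,171) and the coaster centre at about (259,164) at the lower height. Next I go over the blue grip.

```bash
python3 -m pendant '{"travel":[[0,-6,20],[9,-26,0],[9,-26,0],[10,-26,0],[10,-26,0],[10,-26,0],[10,-26,0],[10,-26,0],[10,-26,0],[9,-26,0],[9,-26,0],[0,0,0],[0,0,0]],"delta_rot":[[0,0,0],[0,0,0],[0,0,0],[0,0,0],[0,0,0],[0,0,0],[0,0,0],[0,0,0],[0,0,0],[0,0,0],[0,0,0],[0,0,0],[0,0,0]]}' 60 40
python3 - <<'E'
from h import *
print(env.observe()['position'],env.observe()['q'])
snap('wrist','w5'); print(proj('w5',[.529,.069,.126]))
E
```

```text
time_s: 11.35
position: [0.5286, 0.0678, 0.2315]
tool_rot: [[-0.003, -0.107, -0.994], [0.0, -0.994, 0.107], [-1.0, -0.0, 0.003]]
ft_force: [-0.2, -0.1, -0.1]
grip_width: 0.0602
[0.52856922 0.06780151 0.23146694] [-5.43223536e+00  2.01536613e+01  7.69085890e+01  8.02701456e-03
  8.31046716e+01  9.07311801e+01]
[[258.61819248 186.92714783]]
```

View pics/w5.png

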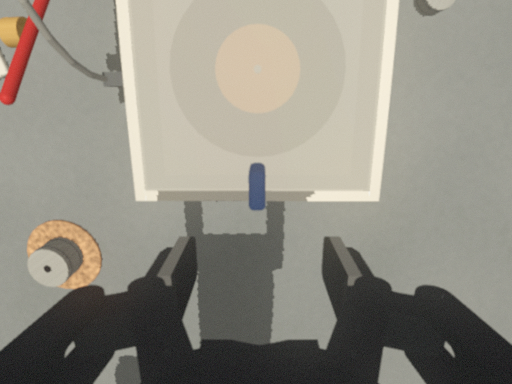

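The fin is at (257,187), matching the prediction (258.6,187). The pointer tip at (8,99) gives a third angle measurement. Descending.

```bash
cat > p.py <<'E'
import sys;sys.argv
from h import *
from scipy.optimize import minimize_scalar
yaw=np.radians(-6.1);c=np.array([.6284,.0576,0])
R=np.array([[np.cos(yaw),-np.sin(yaw),0],[np.sin(yaw),np.cos(yaw),0],[0,0,1]])
W=lambda x,y,z:R@np.array([x,y,z])+c
tip=lambda a:W(.12-.18*np.cos(a),.142,.083+.18*np.sin(a))
if __name__=='__main__':
  for f,u,v in(('w5',8,99),('t0',179.6,192.1),('s0',206.6,187.8)):
    for a in(.55,.6,.65,.7):print(f,a,proj(f,tip(a))[0].round(1),(u,v))
E
python3 p.py
python3 -m pendant '{"travel":[[0,0,-20],[0,1,-25],[0,0,-25],[0,0,-20],[0,0,-15],[0,0,-12],[0,0,-10],[0,0,-8],[0,0,0],[0,0,0]],"delta_rot":[[0,0,0],[0,0,0],[0,0,0],[0,0,0],[0,0,0],[0,0,0],[0,0,0],[0,0,0],[0,0,0],[0,0,0]]}'
python3 -m pendant '{"travel":[[0,0,0],[0,0,0],[0,0,0],[0,0,0],[0,0,0],[0,0,0],[0,0,0],[0,0,0],[0,0,0],[0,0,0]],"delta_rot":[[0,0,0],[0,0,0],[0,0,0],[0,0,0],[0,0,0],[0,0,0],[0,0,0],[0,0,0],[0,0,0],[0,0,0]]}' 2 60
```

```text
w5 0.55 [ 27.8 105.4] (8, 99)
w5 0.6 [17.7 97.3] (8, 99)
w5 0.65 [ 6.9 87.9] (8, 99)
w5 0.7 [-4.5 77. ] (8, 99)
t0 0.55 [180.8 194.6] (179.6, 192.1)
t0 0.6 [180.3 192.3] (179.6, 192.1)
t0 0.65 [179.9 189.8] (179.6, 192.1)
t0 0.7 [179.5 187. ] (179.6, 192.1)
s0 0.55 [209.2 193.2] (206.6, 187.8)
s0 0.6 [207.7 189.9] (206.6, 187.8)
s0 0.65 [206.1 186.5] (206.6, 187.8)
s0 0.7 [204.4 183.2] (206.6, 187.8)
time_s: 12.23
position: [0.5285, 0.0704, 0.0978]
tool_rot: [[-0.001, -0.104, -0.995], [0.0, -0.995, 0.104], [-1.0, -0.0, 0.001]]
ft_force: [-0.2, 0.3, 0.4]
grip_width: 0.06
time_s: 13.07
position: [0.529, 0.0698, 0.0984]
tool_rot: [[0.001, -0.105, -0.994], [0.0, -0.994, 0.105], [-1.0, -0.0, -0.001]]
ft_force: [-0.9, 1.5, 6.7]
grip_width: 0.0131
```

```bash
python3 - <<'E'
import numpy as np
r=np.array([-220,15.]);ax=np.array([np.cos(np.radians(6.1)),-np.sin(np.radians(6.1))])
a=np.linspace(0,.62,21);x=r[0]*np.cos(a)+r[1]*np.sin(a);z=-r[0]*np.sin(a)+r[1]*np.cos(a)
for dx,dz in zip(np.diff(x),np.diff(z)):print((ax*dx).round(1),dz.round(1))
E
```

```text
[ 0.6 -0.1] 6.8
[ 0.8 -0.1] 6.8
[ 1.  -0.1] 6.8
[ 1.2 -0.1] 6.7
[ 1.4 -0.1] 6.7
[ 1.6 -0.2] 6.6
[ 1.8 -0.2] 6.6
[ 2.  -0.2] 6.5
[ 2.2 -0.2] 6.5
[ 2.4 -0.3] 6.4
[ 2.6 -0.3] 6.3
[ 2.8 -0.3] 6.2
[ 3.  -0.3] 6.1
[ 3.2 -0.3] 6.0
[ 3.4 -0.4] 5.9
[ 3.5 -0.4] 5.8
[ 3.7 -0.4] 5.7
[ 3.9 -0.4] 5.6
[ 4.1 -0.4] 5.5
[ 4.2 -0.5] 5.3
```

```bash
python3 -m pendant '{"travel":[[0.6,-0.1,6.8],[0.8,-0.1,6.8],[1,-0.1,6.8],[1.2,-0.1,6.7],[1.4,-0.1,6.7],[1.6,-0.2,6.6],[1.8,-0.2,6.6],[2,-0.2,6.5],[2.2,-0.2,6.5],[2.4,-0.3,6.4],[0,0,0],[0,0,0],[0,0,0]],"delta_rot":[[0.0033,0.0308,0],[0.0033,0.0308,0],[0.0033,0.0308,0],[0.0033,0.0308,0],[0.0033,0.0308,0],[0.0033,0.0308,0],[0.0033,0.0308,0],[0.0033,0.0308,0],[0.0033,0.0308,0],[0.0033,0.0308,0],[0,0,0],[0,0,0],[0,0,0]]}'
python3 -c "
from h import *
print(env.observe()['q'],env.observe()['wrist_torque'])"
```

```text
time_s: 14.15
position: [0.5437, 0.0682, 0.1636]
tool_rot: [[-0.302, -0.105, -0.947], [0.032, -0.994, 0.1], [-0.953, -0.001, 0.304]]
ft_force: [1.4, 1.6, -2.6]
grip_width: 0.0131
[-5.34822078 32.80400487 69.00763598  0.23979327 95.88650042 90.66928458] [ 0.10281047 -0.47130679 -0.26106179]
```

Tracking well, with low force. Second half of the lift.

```bash
python3 -m pendant '{"travel":[[2.6,-0.3,6.3],[2.8,-0.3,6.2],[3,-0.3,6.1],[3.2,-0.3,6],[3.4,-0.4,5.9],[3.5,-0.4,5.8],[3.7,-0.4,5.7],[3.9,-0.4,5.6],[4.1,-0.4,5.5],[4.2,-0.5,5.3],[0,0,0],[0,0,0],[0,0,0],[0,0,0]],"delta_rot":[[0.0033,0.0308,0],[0.0033,0.0308,0],[0.0033,0.0308,0],[0.0033,0.0308,0],[0.0033,0.0308,0],[0.0033,0.0308,0],[0.0033,0.0308,0],[0.0033,0.0308,0],[0.0033,0.0308,0],[0.0033,0.0308,0],[0,0,0],[0,0,0],[0,0,0],[0,0,0]]}'
python3 - <<'E'
from h import *
s=env.observe();R=s['tool_rot'];g=s['position']-.019*R[:,0]
d=g-np.array([.7477,.0445,.083]);rx=-(d[0]*np.cos(np.radians(6.1))-d[1]*np.sin(np.radians(6.1)))
print('cover',np.arctan2(d[2],rx)-np.arctan2(.034,.22),'r',np.hypot(d[2],rx),'tilt',np.arcsin(-R[0,0]/np.cos(np.radians(6.1))))
snap('side','s6');snap('top','t6')
crop('s6',150,120,310,240,5,'s6c')
E
```

```text
time_s: 15.32
position: [0.5782, 0.0644, 0.222]
tool_rot: [[-0.576, -0.105, -0.81], [0.062, -0.994, 0.085], [-0.815, -0.001, 0.579]]
ft_force: [2.2, 0.7, -6.1]
grip_width: 0.0129
cover 0.615572736049409 r 0.2221970544740207 tilt 0.6180867514257123
```

View pics/s6c.png

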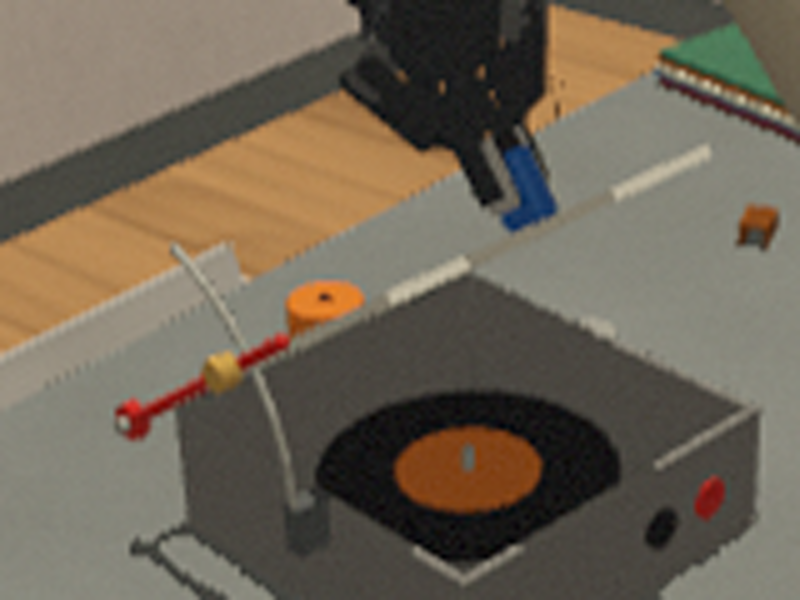

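The side view sees the cover edge-on. Its edge line from (390,300) to (710,152) extends through the pointer rod, which runs from (135,418) to (285,342), to within about 1 original pixel (roughly 0.01–0.02 rad). The pointer tip hasn't moved. I'll do a last stillness check, then hand in.

```bash
python3 -m pendant '{"travel":[[0,0,0],[0,0,0],[0,0,0],[0,0,0],[0,0,0],[0,0,0]],"delta_rot":[[0,0,0],[0,0,0],[0,0,0],[0,0,0],[0,0,0],[0,0,0]]}'
python3 -c "
from rig import env,close_job
s=env.observe();print(s['qvel'],s['grip_width']);print(close_job())"
```

```text
time_s: 15.92
position: [0.5784, 0.0644, 0.2223]
tool_rot: [[-0.577, -0.105, -0.81], [0.062, -0.994, 0.085], [-0.814, -0.001, 0.58]]
ft_force: [5.2, 0.8, -9.1]
grip_width: 0.013
[-0.00780881 -0.06514326 -0.03305587 -0.04137092  0.01599373 -0.10993498] 0.013020317985271368
the job is handed in; nothing more can be done
None
```

The job is handed in at about 16 s: the chrome puck is on the coaster and the arm is holding the cover by its blue grip, in line with the pointer.

- **Puck:** I moved it off the shut cover and released it upright on the cork coaster. The wrist picture after release showed it centred to within a few mm. I did not look closely at it again after raising the cover.
- **Cover:** From the gripper pose the cover stands at about 0.616 rad. The pointer read 0.60 to 0.64 rad across three views, and the side view, which sees the cover edge-on, put the two in line to about 1 pixel.
- **Hold:** The arm was practically still, with the fingers stopped at 13 mm on the fin. The force on the tool grew from 6 to 9 N downward while holding, well within the limits.
- **Leave-alone items:** The pointer tip looked unmoved in the side view. The arm kept well clear of the funnel, lifter and guard, but I did not check their positions afterwards.

The rig reported no verdict. No check failed or disagreed beyond the small spread in the pointer readings.

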